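# Gauge the runner depth, then hold the spring clamp open at its index

### The arm

A 6-joint arm with a two-finger parallel gripper is mounted at the origin on the work surface. World frame = base frame: x ahead of the robot, y to its left, z up, the work surface at z = 0. Lengths are in m, angles in degrees, forces in N, time in s.
With the tool pointing down it reaches from about 0.325 to 0.85 m from the base axis. Payload 15.5 kg.
Tool frame: the origin (TCP) lies midway between the tips of the shut fingers; the grasp point (between the pads) lies 19 mm behind it; y points along the fingers, x is the direction in which the jaws open and shut, and the axes are right-handed (so a half turn about y gives the same grasp; the last joint's range is limited). The gripper opens to 91 mm and grips with 3 to 60 N. Pads are 32 mm wide; open, the fingers measure 118 mm over their backs; the gripper's body (76 mm by 178 mm) begins 60 mm behind the grasp point.
Start: joints at [-74.112, 28.281, 77.091, -0, 74.628, -5.472], TCP at [0.228, -0.582, 0.214] pointing down, gripper open.
Joint ranges: [-166.48, 166.48], [-47.26, 123.95], [12.59, 153.08], [-70.14, 250.14], [6.76, 159.57], [-176.63, 176.63]. Speed limits (degrees/s): [108.29, 108.29, 147.25, 172.46, 172.46, 172.46].

### API

Orientations are given as a 3x3 rotation matrix whose columns are the frame's x, y, z axes.
In Python, from bench import ctrl gives the robot as it stands. The module is installed in compiled form; this text tells all that it offers. Calls block until the motion is done:
- ctrl.goto(position, orientation): joint-space move of the TCP to a pose.
- ctrl.move_l(position, vel=0.15, ori=None, contact_N=None): straight line of the TCP; ori=None keeps the orientation; vel is the mean speed in m/s. With contact_N (N) it stops when the force on the tool has changed by that much, and returns True; else False.
- ctrl.movej(angles): joint-space move.
- ctrl.command_gripper(opening): opening from 0.0 (shut) to 1.0 (fully open); the grip force is fixed at half the most; returns when the fingers have stopped.
- ctrl.sleep(seconds).
- ctrl.ik(position, orientation): joint angles nearest the present ones, or None.
- ctrl.read_camera(name): name is "side" or "top"; returns the picture (384x512x3 uint8, blue, green, red); there is no depth.
- ctrl.camera_params(name): a dict with "fx", "fy", "cx", "cy" (pixels), "pose" (4x4, takes a point from camera to world coordinates). Camera axes: x right, y up, looking along -z (the intrinsics and any distortion apply to the point x, -y, -z); pixel columns grow to the right and rows downward; lengths in m; the calibration is good to about 2 mm. A picture is of the moment at which its call begins. camera_params takes no time and is no camera call.
A pose or a line that the arm cannot do raises ctrl.MotionError and nothing moves.
- ctrl.sign_off(): hands the job in, once; it reports no verdict.
Readings, each from a call of its own:
- ctrl.current_t(): time.
- ctrl.current_q(): joint angles.
- ctrl.current_dq(): joint speeds.
- ctrl.current_effort(): joint torques, N m.
- ctrl.current_tool_pos(): TCP position.
- ctrl.current_eef_rot(): TCP orientation.
- ctrl.current_contact_force(): force on the tool from outside, world axes, zero at the start.
- ctrl.current_wrist_torque(): the same for the moment, N m.
- ctrl.current_grip_width(): opening from 0.0 (shut) to 1.0 (fully open).
Only numpy, scipy, OpenCV 4.12 (cv2) and the standard library are available. Lean on these libraries where they do the work, as an engineer would, in place of code of your own. Each camera call takes 0.05 s, during which the arm holds its last target.

### The job

Check the polished runner insert on the lever comparator: without touching the beam itself, swing the arrest lever fully over so that the feeler comes down into the insert's channel, leave it resting there for at least a second, then swing the lever all the way back so that the beam is lifted and arrested again. Only then pull the spring clamp slide out by its upright handle until its pointer is in line with the pointed index on the rail, and finish while still holding it there against its spring, so that I can take the insert out. Leave the insert in its nest and everything else on the bench where it is.

Things in the scene. Friction and masses are not known exactly. Their poses are not given: they have to be found in the camera images.
- gauge: the comparator: grey base 305 x 160 x 22 mm fixed to the bench, turned up to 0.28 rad. Origin: on the bench under the base, 145 mm behind its front edge. Axes: x from the clamp end (front, nearest the robot) to the dial column at the back (207 mm high, at x 140), y left, z up. Offsets (x, y, z) in mm elsewhere are in this frame. Lever on the left, beam along y = 0, clamp slide in front
- arrest_lever (a joint): rad, about an axis along y at x 15, z 78; the arm moves in the plane y = 90. 0: arrested, at its stop, leaning 0.873 rad from upright to the back (+x), its eccentric holding the beam up. 1.75: released, at the front stop, leaning 0.877 rad to -x. Starts at 0 to 0.15. The feeler reaches the insert only beyond about 1.45. Stiff (about 2 N at the knob); stays where it is left
- lever_knob (a point): centre of the black ball knob, 24 mm in diameter, on the 8 mm arm of the arrest lever, 70 mm from its axis: at (15 + 70 sin(0.873 - q), 90, 78 + 70 cos(0.873 - q)) for lever angle q: 123 mm up when arrested, 148 at mid swing. Nothing within 40 mm of it. It can be pinched from above across y and led through the arc, turning between the fingers
- beam_tilt (a joint): tilt of the beam in rad about its pivot at (65, 0, 96): 0 when level with the feeler on the insert, about 0.10 when lifted and arrested
- beam: the aluminium measuring beam, 172 x 14 x 12 mm, with an 18 mm wide steel nose block at its front; from x -40 to 132, top 104 mm up when level (114 at the nose when lifted); two 112 mm high pivot cheeks beside it at x 65. Origin at its pivot. Not to be touched
- feeler: the steel feeler, an 8 mm stem with a 6 mm ball end hanging 40 mm below the front of the beam; origin on the beam's centre line above the ball, 95 mm in front of the pivot, at (-30, 0, 96) when level. Not to be touched
- insert: the hardened steel runner insert in the nest, 50 (x) x 36 (y) x 32 mm high, with a 12 mm wide, 6 mm deep channel along the middle of its top and cross gates; loose, clamped lengthways between the end stop and the jaw. Origin: centre of its underside, at (-30, 0, 30)
- jaw_travel (a joint): how far the clamp slide is pulled out, in m: 0 clamping the insert, growing as it is pulled to the front (-x of the gauge), end stop at 0.045. A spring pulls it shut with 4.5 N at 0, rising by 1.8 N every 10 mm; it springs back when let go
- jaw: the moving clamp jaw with its handle and pointer; its origin is at the gauge's origin when the jaw is shut and moves with it
- clamp_handle (a point): grip point on the axis of the slide's upright black handle, a turned grip 22 mm in diameter from 79 to 99 mm above the bench, narrowing to 15 mm at its foot (43 mm), rounded top at 110 mm; at (-105, 0, 90) when the jaw is shut. Nothing higher than 62 mm within 60 mm of it; the beam's nose is 65 mm behind it
- pointer (a point): tip of the small steel pointer on the right (-y) side of the jaw, at (-65, -51, 53) when the jaw is shut; moves with the slide
- mark (a point): tip of the pointed index that faces the pointer, on a block clamped on the right-hand index rail (brass screw top 58 mm up); tip at (x, -53, 53). Its place along the rail changes: 18 to 34 mm in front of (-x of the gauge) the shut pointer. The slide is at the mark when both tips have the same x in the gauge's frame; this point's axes are parallel to the gauge's
- india_stone: brown abrasive stone 100 x 25 x 13 mm, loose beside the gauge; origin under its middle. Leave alone
- pin_vise: knurled brass pin vise, 99 mm long, 13 mm thick, loose, lying to the left of the gauge; origin under its middle. Leave alone
- setting_disc: stepped steel setting disc, 32 mm in diameter, 20 mm high, loose on the back right corner of the gauge's base. Leave alone
- spare_insert: a longer runner insert 75 x 40 x 28 mm, loose on the bench at the left. Leave alone
- paste_jar: small jar, 42 mm in diameter, 36 mm high, loose at the left. Leave alone
- loupe: black eye loupe, 38 mm in diameter, 24 mm high, loose at the left. Leave alone
- file_rack: fixed welded rack 80 x 200 mm with upright files in blue grips, 174 mm high, at the right; origin under its middle
- bob_block: fixed wooden block 60 x 140 mm with felt bobs on mandrels, 76 mm high, at the far left; origin under its middle
Things that resemble listed ones, but are neither listed nor needed, are in the scene too. Leave any blue look-alike of the insert alone.

How it is judged (in metres and radians):
On the way, in this order (a step that is already met when the one before it is completed fails the run):
1. the arrest lever is swung over and the feeler rests on the insert for a second (value of joint arrest_lever above 1.3 rad and contact force between feeler and insert above 0.2 N), for 0.9 s.
2. the lever is back and the beam lifted and arrested (value of joint arrest_lever below 0.35 rad and value of joint beam_tilt above 0.07 rad and contact force between feeler and insert below 0.05 N), for 0.2 s.
3. the clamp slide is pulled out to the index (x of pointer in the frame of mark between -0.004 and 0.004 m), for 0.2 s.
At the end, for the whole second after the job is handed in: The fingers hold the clamp slide (pushing on it with over 2 N) with its pointer within 4 mm of the index tip along the slide, the jaw clear of the insert; the arrest lever is back within 0.35 rad of its arrested stop, the beam lifted (tilt over 0.07 rad); the insert is still in its nest within 5 mm (all of step 3 and contact force between the fingers and jaw above 2 N and contact force between jaw and insert below 0.3 N and value of joint arrest_lever below 0.35 rad and value of joint beam_tilt above 0.07 rad and x of insert in the frame of gauge between -0.035 and -0.025 m and y of insert in the frame of gauge between -0.005 and 0.005 m and z of insert in the frame of gauge below 0.033 m); the arm keeps its last pose, push and grip.
It fails at once if the robot touches the beam or its feeler (contact force between any of the fingers, the arm and beam above 0.5 N).
It fails at once if the clamp is opened while the beam is down (value of joint jaw_travel above 0.006 m and value of joint beam_tilt below 0.05 rad).
It fails at once if the insert is shifted in its nest (distance of insert from where it was at the start of the episode above 0.006 m).
It fails at once if a bystander is disturbed (distance of any of india_stone, pin_vise, setting_disc, spare_insert, paste_jar, loupe from where it was at the start of the episode above 0.02 m).
It also fails if it takes over 53 s, if anything falls off the work surface, if the arm or the gripper's body presses on something with over 40 N, if the wrist force passes 120 N, or if a joint passes its speed limit or range.

## Working session

There is one attempt and no reset: what is moved stays moved. The work goes in short steps, each a Python script; the robot and the scene stay as the last script left them, time stands still between calls to the robot, and variables do not carry over. Pictures are saved under pics/ and viewed, and the job is handed in when it is done.

```bash
mkdir -p pics; ls; python3 - <<'E'
from bench import ctrl
import cv2,numpy as np
np.set_printoptions(precision=4,suppress=True)
for n in("side","top"):
    cv2.imwrite(f"pics/{n}0.png",ctrl.read_camera(n)); print(n,ctrl.camera_params(n))
print(ctrl.current_t(),ctrl.current_eef_rot(),ctrl.current_tool_pos())
E
```

```text
pics
side {'fx': 497.18839738729076, 'fy': 497.18839738729076, 'cx': 248.09927034478048, 'cy': 188.1350515772989, 'pose': array([[-0.9803,  0.1297, -0.1491,  0.3287],
       [-0.1974, -0.6802,  0.7059,  1.0764],
       [-0.0099,  0.7214,  0.6924,  1.1196],
       [ 0.    ,  0.    ,  0.    ,  1.    ]])}
top {'fx': 458.4253371692949, 'fy': 458.4253371692949, 'cx': 248.37875637414606, 'cy': 187.81021306918583, 'pose': array([[-0.0118,  0.9951, -0.0983,  0.4133],
       [-0.9999, -0.0118,  0.001 ,  0.0204],
       [-0.0001,  0.0983,  0.9952,  1.4895],
       [ 0.    ,  0.    ,  0.    ,  1.    ]])}
0.1 [[ 0.3642 -0.0003  0.9313]
 [-0.9313  0.001   0.3642]
 [-0.0011 -1.      0.0001]] [ 0.2275 -0.5818  0.2134]
```

View pics/side0.png

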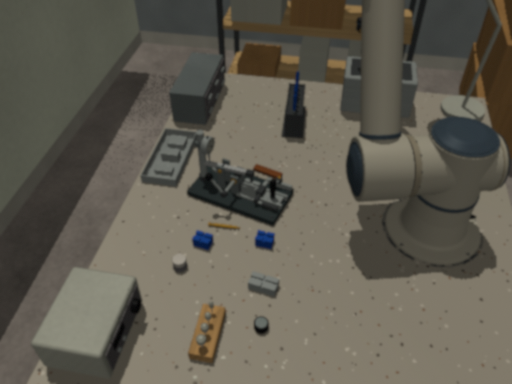

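View pics/top0.png

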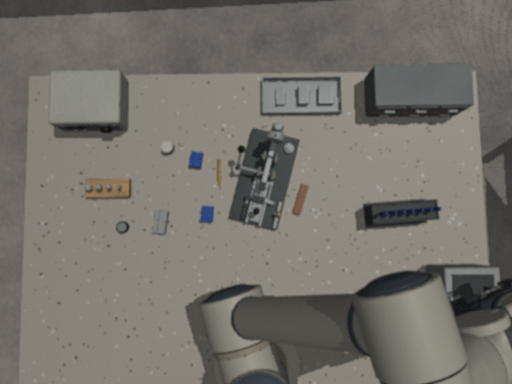

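```bash
python3 - <<'E'
import cv2
a=cv2.imread("pics/top0.png")[115:240,215:315]; b=cv2.imread("pics/side0.png")[125:230,180:305]
cv2.imwrite("pics/t0c.png",cv2.resize(a,None,fx=4.8,fy=4.8,interpolation=cv2.INTER_CUBIC))
cv2.imwrite("pics/s0c.png",cv2.resize(b,None,fx=5.6,fy=5.6,interpolation=cv2.INTER_CUBIC))
E
```

```text
(no output)
```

View pics/t0c.png

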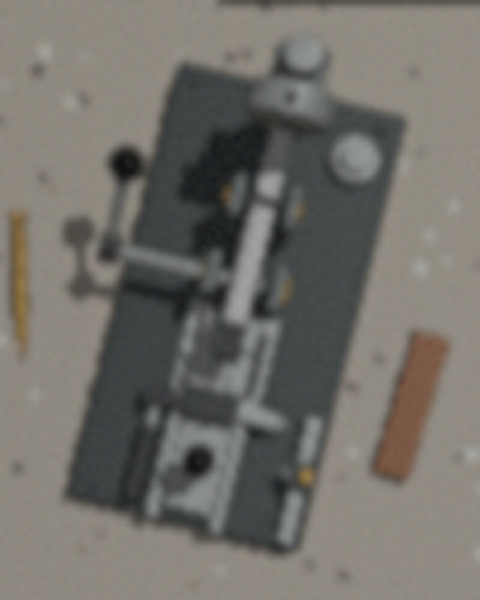

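View pics/s0c.png

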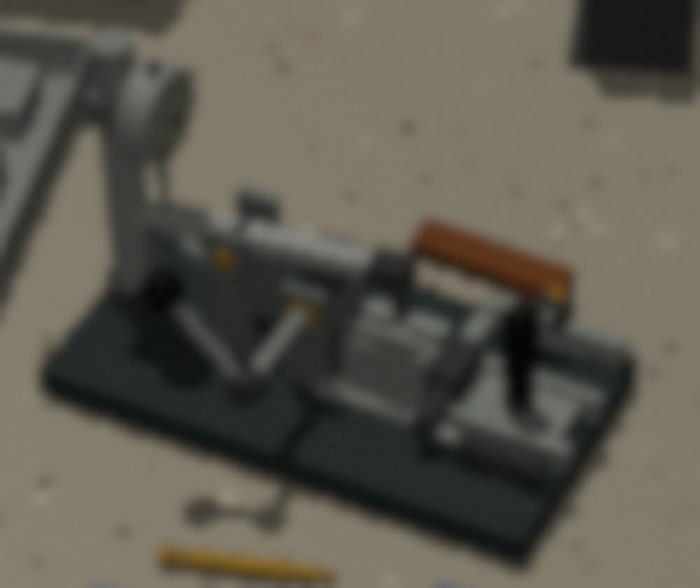

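```bash
cat > h.py <<'E'
import numpy as np, cv2
from scipy.optimize import least_squares
from bench import ctrl
np.set_printoptions(precision=4,suppress=True)
P={n:ctrl.camera_params(n) for n in("side","top")}
def proj(n,X):
    c=P[n];T=np.linalg.inv(c["pose"]);p=T[:3,:3]@np.asarray(X)+T[:3,3]
    return np.array([c["cx"]+c["fx"]*p[0]/-p[2],c["cy"]-c["fy"]*p[1]/-p[2]])
def g2w(g,p):
    x,y,a=g[:3];p=np.asarray(p,float);c,s=np.cos(a),np.sin(a)
    return np.array([x+c*p[0]-s*p[1],y+s*p[0]+c*p[1],p[2]])
def knob(q): return np.array([.015+.07*np.sin(.873-q),.09,.078+.07*np.cos(.873-q)])
def uncrop(n,u):
    u=np.array(u,float); 
    return (u+.5)/4.8-.5+[215,115] if n=="top" else (u+.5)/5.6-.5+[180,125]
E
cat > fit.py <<'E'
from h import *
obs=[("top",(185,65),(.160,.08,.022)),("top",(405,118),(.160,-.08,.022)),("top",(67,497),(-.145,.08,.022)),("top",(297,551),(-.145,-.08,.022)),
("side",(525,549),(-.145,.08,.022)),("side",(45,372),(.16,.08,.022)),("side",(635,364),(-.145,-.08,.022)),
("top",(200,460),(-.105,0,.105)),("side",(520,315),(-.105,0,.105)),
("top",(125,162),"k"),("side",(162,290),"k")]
def r(p,per=False):
    o=[proj(n,g2w(p,knob(p[3]) if isinstance(X,str) else X)+np.array([p[4],p[5],0])*(n=="side"))-uncrop(n,u) for n,u,X in obs]
    o+= [np.array(p[4:6])/.002*.7]
    return np.array(o) if per else np.concatenate(o)
s=least_squares(r,[.4,0,-.2,.05,0,0],loss="soft_l1")
print(s.x); print(r(s.x,True)); g=s.x
def tocrop(n,X):
    u=proj(n,X);return (u+.5-([215,115] if n=="top" else [180,125]))*(4.8 if n=="top" else 5.6)-.5
print("pointer",tocrop("top",g2w(g,(-.065,-.051,.053))),tocrop("side",g2w(g,(-.065,-.051,.053))))
for d in (.018,.026,.034): print(d,tocrop("top",g2w(g,(-.065-d,-.053,.053))),tocrop("side",g2w(g,(-.065-d,-.053,.053))))
np.save("g.npy",g)
E
python3 fit.py
```

```text
[ 0.5819 -0.0305 -0.2654  0.1199 -0.      0.0014]
[[-1.1583 -1.1532]
 [ 0.6623 -0.0664]
 [-0.4495 -0.4301]
 [ 0.1694  0.9354]
 [-0.146  -0.6027]
 [-1.871  -0.301 ]
 [ 1.0944 -1.0666]
 [-0.3765  0.1762]
 [ 0.3697  0.2701]
 [ 0.3171  0.322 ]
 [ 0.0128  0.4653]
 [-0.0061  0.4917]]
pointer [287.6994 425.0784] [493.1763 305.5838]
0.018 [283.9014 452.4866] [523.7383 312.9465]
0.026 [280.8902 464.3478] [536.7264 317.2047]
0.034 [277.8758 476.2215] [549.7585 321.4772]
```

```bash
python3 - <<'E'
import cv2
a=cv2.imread("pics/top0.png")[190:235,255:290]; b=cv2.imread("pics/side0.png")[165:200,250:300]
cv2.imwrite("pics/t0d.png",cv2.resize(a,None,fx=12,fy=12,interpolation=cv2.INTER_CUBIC))
cv2.imwrite("pics/s0d.png",cv2.resize(b,None,fx=12,fy=12,interpolation=cv2.INTER_CUBIC))
E
```

```text
(no output)
```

View pics/t0d.png

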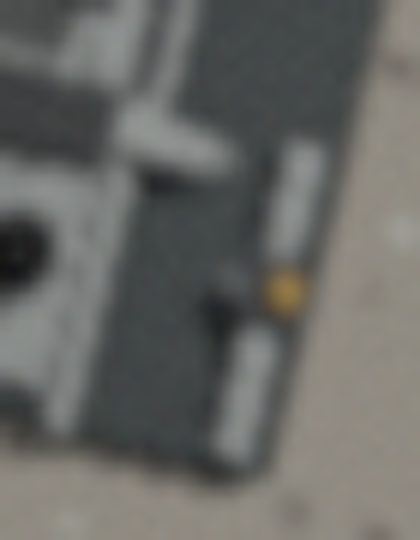

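View pics/s0d.png

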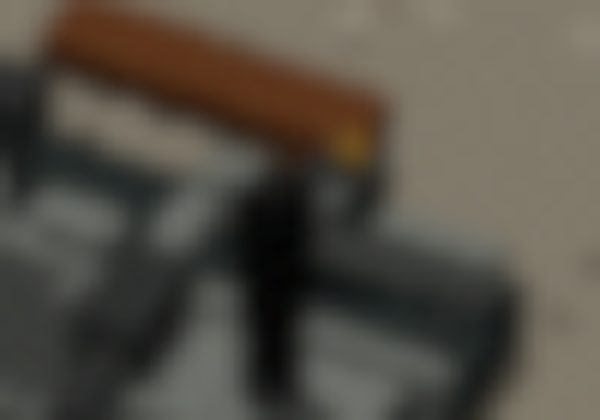

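```bash
cat > loc.py <<'E'
from h import *
g=np.load("g.npy")
def onplane(n,u,z):   # pixel at height z -> gauge coords
    c=P[n];d=c["pose"][:3,:3]@np.array([(u[0]-c["cx"])/c["fx"],-(u[1]-c["cy"])/c["fy"],-1]);o=c["pose"][:3,3].copy()
    if n=="side": o[:2]-=g[4:6]
    X=o+d*(z-o[2])/d[2]; v=X[:2]-g[:2];a=g[2]
    return 1e3*np.array([np.cos(a)*v[0]+np.sin(a)*v[1],-np.sin(a)*v[0]+np.cos(a)*v[1]])
if __name__=="__main__":
    f=lambda u,o,s:(np.array(u)+.5)/s-.5+o
    print("pointer t",onplane("top",f((240,160),[255,190],12),.053))
    print("screw t",onplane("top",f((286,293),[255,190],12),.058))
    print("tip t",onplane("top",f((222,283),[255,190],12),.053))
    print("screw s",onplane("side",f((350,143),[250,165],12),.058))
    print("stone etc; disc",onplane("top",uncrop("top",(355,157)),.042))
    print("dial front", [onplane("top",uncrop("top",(290,118)),z) for z in(.15,.19,.22)],"col top",onplane("top",uncrop("top",(302,55)),.207))
    print("handle",onplane("top",uncrop("top",(200,460)),.108),"world knob",g2w(g,knob(g[3])),g2w(g,(-.105,0,.09)))
E
python3 loc.py
```

```text
pointer t [-64.1249 -50.7787]
screw t [-95.0918 -70.6667]
tip t [-96.4714 -54.1247]
screw s [-92.8807 -74.0791]
stone etc; disc [120.6748 -50.9151]
dial front [array([112.1616,  -1.9301]), array([103.554 ,  -1.7274]), array([97.0983, -1.5754])] col top [138.4965   0.7828]
handle [-104.3551   -0.9554] world knob [0.6662 0.0398 0.1291] [ 0.4806 -0.003   0.09  ]
```

```bash
cat >> h.py <<'E'
try: g=np.load("g.npy")
except Exception: pass
def Rg():
    c,s=np.cos(g[2]),np.sin(g[2]); return np.array([[c,-s,0],[s,c,0],[0,0,1]])
def Rknob(t):  # tool x=-y_g, tool y = (sin t,0,-cos t)
    x=np.array([0,-1,0.]);y=np.array([np.sin(t),0,-np.cos(t)]);return Rg()@np.stack([x,y,np.cross(x,y)],1)
def Rhand(s,t=0.): # tool x = s*x_g ; tilt t about x_g
    x=np.array([s,0,0.]);y=np.array([0,np.sin(t),-np.cos(t)]);return Rg()@np.stack([x,y,np.cross(x,y)],1)
def tcp(p,R): return g2w(g,p)+.019*R[:,1]
E
python3 - <<'E'
from h import *
print(ctrl.current_q())
for t in (.2,.35):
  R=Rknob(t)
  for q in(g[3],.9,1.75): print(t,q,tcp(knob(q),R),ctrl.ik(tcp(knob(q),R),R))
  print(ctrl.ik(tcp(knob(.1)+[0,0,.12],R),R))
for s in(1,-1):
  for t in (0,.35,-.35):
    R=Rhand(s,t);print(s,t,ctrl.ik(tcp((-.105,0,.09),R),R),ctrl.ik(tcp((-.14,0,.09),R),R))
E
```

```text
[-74.1124  28.3112  77.1226  -0.0005  74.6277  -5.4715]
0.2 0.11989910067020036 [0.6699 0.0388 0.1104] [ -0.2266  33.6937  86.8869  -3.9379  48.4072 107.3133]
0.2 0.9 [0.6219 0.0519 0.1294] [  1.1021  29.1697  92.6226  -4.3556  47.2809 108.9608]
0.2 1.75 [0.5717 0.0655 0.1041] [  2.7514  28.1948 100.6213  -5.4242  40.3962 111.761 ]
[ -0.2513  26.2794  79.2649  -3.2872  63.4129 106.1451]
0.35 0.11989910067020036 [0.6725 0.0381 0.1112] [  1.0548  31.8509  94.0794  -9.6049  35.138  113.2045]
0.35 0.9 [0.6245 0.0512 0.1301] [  2.6199  27.3839  99.5242 -10.7102  34.3975 115.681 ]
0.35 1.75 [0.5744 0.0648 0.1049] [  4.5881  26.9426 107.2322 -14.5049  27.6254 121.5926]
[  1.0258  23.4337  86.6331  -7.1025  50.8353 109.7975]
1 0 [ -7.4783  28.9269 106.1036  -0.      44.9696   7.7307] [ -6.8688  27.1365 110.6912  -0.      42.1723   8.3402]
1 0.35 [-21.4933  30.2399 109.2198  28.0714  46.4111 -26.8749] [-22.0088  28.6201 114.0062  29.4728  43.7909 -29.4277]
1 -0.35 [  5.3219  33.1108 101.2502 -23.0224  55.1934  35.3699] [  6.7676  31.5257 105.5861 -23.4422  53.0634  37.8532]
-1 0 [  -7.4783   28.9269  106.1036   -0.       44.9696 -172.2693] [  -6.8688   27.1365  110.6912   -0.       42.1723 -171.6598]
-1 0.35 [-21.4933  30.2399 109.2198  28.0714  46.4111 153.1251] [-22.0088  28.6201 114.0062  29.4728  43.7909 150.5723]
-1 -0.35 [   5.3219   33.1108  101.2502  -23.0224   55.1934 -144.6301] [   6.7676   31.5257  105.5861  -23.4422   53.0634 -142.1468]
```

```bash
python3 - <<'E'
from h import *
R=Rknob(.25); K=knob(g[3])
p=ctrl.current_tool_pos(); ctrl.move_l([p[0],p[1],.36],vel=.3)
ctrl.goto(tcp(K+[-.002,0,.13],R),R)
ctrl.command_gripper(.6)
ctrl.move_l(tcp(K+[-.002,0,.035],R),vel=.15)
cv2.imwrite("pics/top1.png",ctrl.read_camera("top"));im=ctrl.read_camera("side");cv2.imwrite("pics/s1c.png",cv2.resize(im[90:230,150:320],None,fx=4.4,fy=4.2,interpolation=cv2.INTER_CUBIC))
print(ctrl.current_t(),ctrl.current_tool_pos(),tcp(K+[-.002,0,.035],R),ctrl.current_contact_force(),ctrl.current_grip_width())
E
```

```text
5.05 [0.6696 0.0391 0.1469] [0.6688 0.0391 0.1457] [ 0.4671 -0.3783  0.4402] 0.5979569558284736
```

View pics/s1c.png

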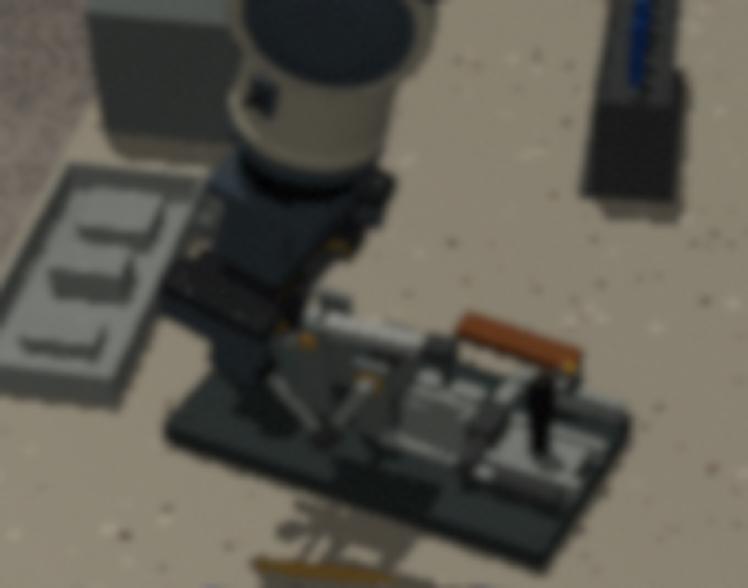

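View pics/top1.png

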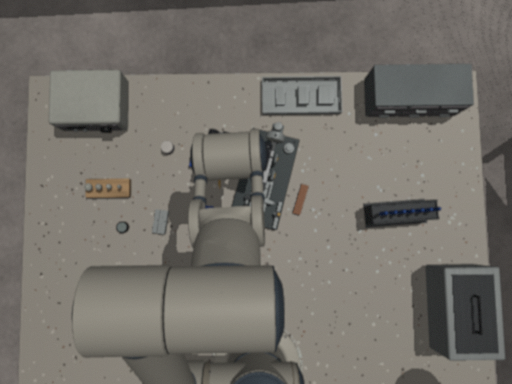

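Top view: the wrist covers the lever. Side view: the left finger hangs in front of the knob (around 235,370), with the lever arm emerging below it at (290,400), so the alignment looks right. Next I descend and close.

```bash
python3 - <<'E'
from h import *
R=Rknob(.25); K=knob(g[3])
print(ctrl.move_l(tcp(K+[-.002,0,.0],R),vel=.08,contact_N=8),ctrl.current_contact_force())
if abs(ctrl.current_tool_pos()[2]-tcp(K,R)[2])<.004:
    ctrl.command_gripper(0.0)
    ctrl.sleep(.2)
print(ctrl.current_t(),ctrl.current_tool_pos(),tcp(K,R),ctrl.current_contact_force(),ctrl.current_grip_width()*91)
im=ctrl.read_camera("side");cv2.imwrite("pics/s2c.png",cv2.resize(im[90:230,150:320],None,fx=4.4,fy=4.2,interpolation=cv2.INTER_CUBIC))
E
```

```text
False [0.4052 0.3388 0.4624]
6.4417 [0.6689 0.039  0.1107] [0.6708 0.0386 0.1107] [-1.4775 -4.3286  1.7786] 22.183416512587982
```

View pics/s2c.png

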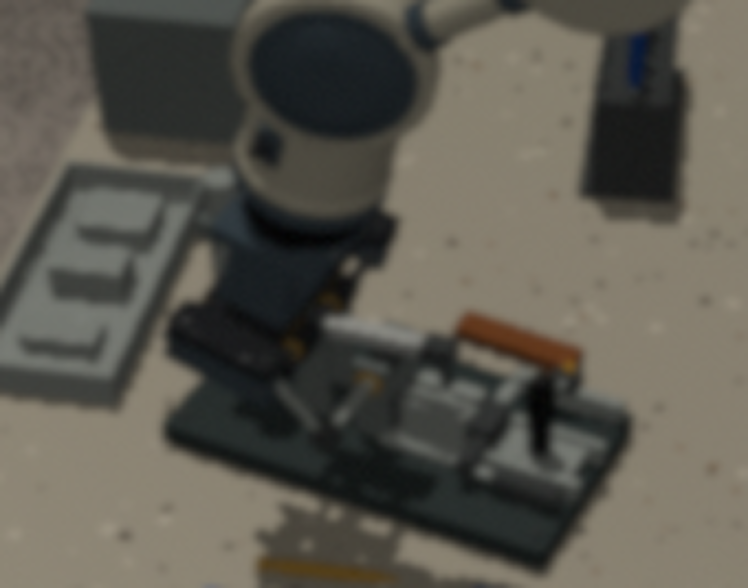

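```bash
python3 - <<'E'
from h import *
R=Rknob(.25); off=np.array([-.002,0,0])
q0=g[3]
for q in np.linspace(q0,1.76,8)[1:]:
    c=ctrl.move_l(tcp(knob(q)+off,R),vel=.09,contact_N=25)
    w=Rg().T@ctrl.current_contact_force()
    print(round(q,3),c,ctrl.current_t(),ctrl.current_tool_pos()-tcp(knob(q)+off,R),w,ctrl.current_grip_width()*91)
    if c: break
ctrl.sleep(.3)
im=ctrl.read_camera("side");cv2.imwrite("pics/s3c.png",cv2.resize(im[90:230,150:320],None,fx=4.4,fy=4.2,interpolation=cv2.INTER_CUBIC))
E
```

```text
0.354 False 6.825 [-0.0004 -0.0001  0.    ] [ 0.0467 -4.5666  0.2612] 22.216489897277754
0.588 False 7.1583 [-0.0004 -0.0001 -0.0002] [-0.4882 -5.9791 -0.2658] 22.03083248299259
0.823 False 7.4917 [-0.0001 -0.0001 -0.0002] [ 0.876  -6.2765  0.831 ] 22.246395523510046
1.057 False 7.825 [ 0.0001 -0.0002 -0.0001] [-0.4317 -5.8926  2.3993] 22.02578459425924
1.291 False 8.1583 [ 0.0001 -0.0001 -0.0001] [-1.3525 -6.3602  3.118 ] 22.299297042823138
1.526 False 8.4917 [ 0.0001 -0.0002 -0.0003] [-1.4997 -7.11    2.2428] 22.27518104746034
1.76 False 8.825 [ 0.0002 -0.0002 -0.0004] [-1.0596 -7.0638  0.191 ] 22.378622719594762
```

View pics/s3c.png

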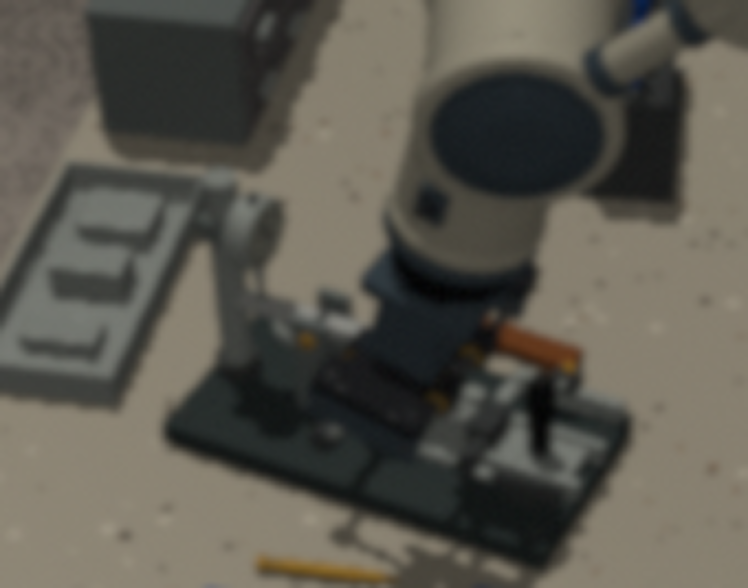

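The lever followed: its hub is at (330,435) and its shadow now leans forward, from (345,530) to (400,560). I'll nudge until the front stop is felt, then let the feeler rest.

```bash
python3 - <<'E'
from h import *
R=Rknob(.25); off=np.array([-.002,0,0])
for q in(1.79,1.82):
    c=ctrl.move_l(tcp(knob(q)+off,R),vel=.03,contact_N=8)
    print(q,c,ctrl.current_t(),Rg().T@ctrl.current_contact_force())
    if c: break
ctrl.sleep(1.4)
print(Rg().T@ctrl.current_contact_force(),ctrl.current_grip_width()*91,ctrl.current_tool_pos()-tcp(knob(1.75)+off,R))
for n in("side","top"):
    im=ctrl.read_camera(n);cv2.imwrite(f"pics/{n}4.png",im)
im=cv2.imread("pics/side4.png");cv2.imwrite("pics/s4c.png",cv2.resize(im[135:215,190:290],None,fx=7,fy=7,interpolation=cv2.INTER_CUBIC))
im=cv2.imread("pics/top4.png");cv2.imwrite("pics/t4c.png",cv2.resize(im[115:240,200:315],None,fx=4.8,fy=4.8,interpolation=cv2.INTER_CUBIC))
E
```

```text
1.79 False 9.425 [-1.663  -7.2864  1.221 ]
1.82 False 9.675 [-2.1443 -7.644   5.5258]
[-2.4259 -7.0528  4.4649] 22.105104245775976 [-0.0023  0.0005 -0.0038]
```

View pics/s4c.png

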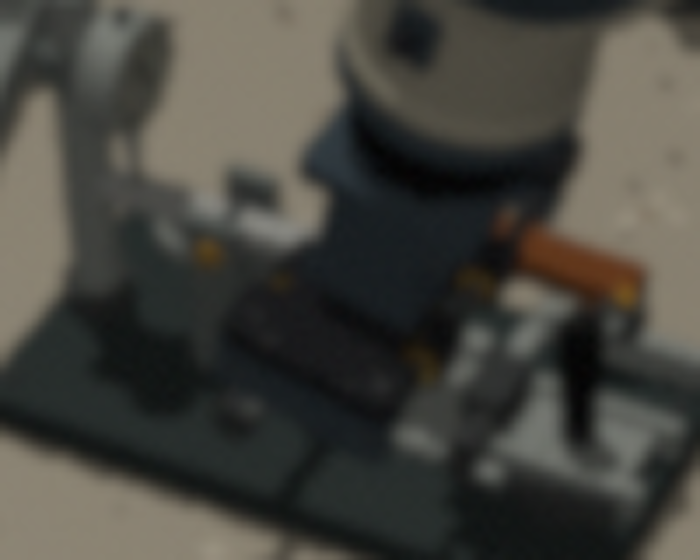

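View pics/t4c.png

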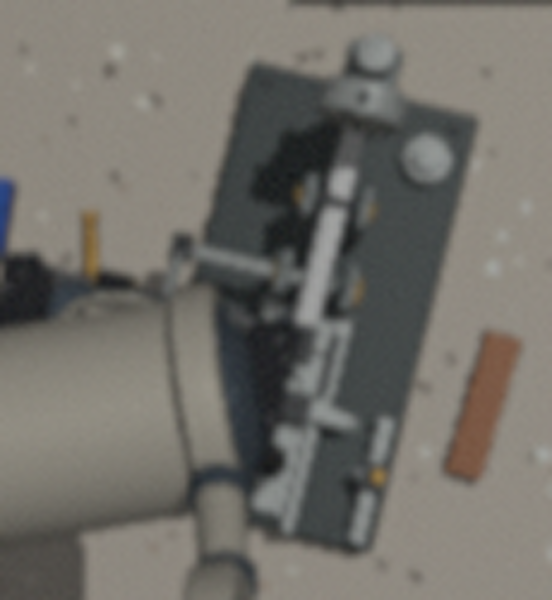

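```bash
python3 - <<'E'
import cv2,numpy as np
a=[cv2.resize(cv2.imread(f"pics/side{i}.png")[150:185,195:235],None,fx=9,fy=9,interpolation=cv2.INTER_CUBIC) for i in(0,4)]
cv2.imwrite("pics/cmp.png",np.hstack(a))
E
```

```text
(no output)
```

View pics/cmp.png

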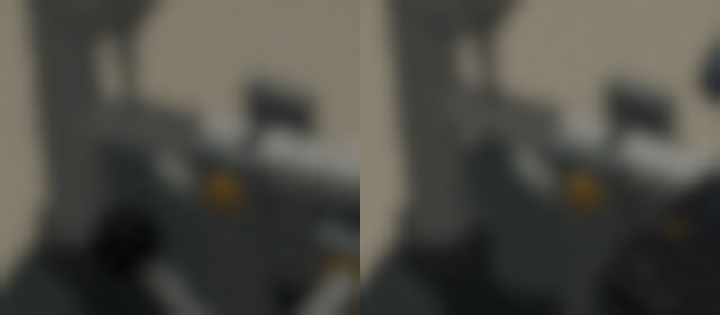

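In the side view the beam's back end has risen (row 105 to about 92) and it now slopes down to the front, so the feeler is down. It has rested for over 1.4 s. Next I swing the lever back.

```bash
python3 - <<'E'
from h import *
R=Rknob(.25); off=np.array([-.002,0,0])
for q in list(np.linspace(1.75,0.03,9)[1:])+[0,-.03]:
    c=ctrl.move_l(tcp(knob(q)+off,R),vel=.09 if q>.03 else .03,contact_N=12 if q<.3 else 25)
    print(round(q,3),c,ctrl.current_t(),Rg().T@ctrl.current_contact_force(),ctrl.current_grip_width()*91)
    if c: break
    if q<.1 and abs((Rg().T@ctrl.current_contact_force())[2])>6: break
cv2.imwrite("pics/side5.png",ctrl.read_camera("side"))
a=[cv2.resize(cv2.imread(f"pics/side{i}.png")[150:190,195:265],None,fx=5.5,fy=9,interpolation=cv2.INTER_CUBIC) for i in(0,5)]
cv2.imwrite("pics/cmp2.png",np.hstack(a))
E
```

```text
1.535 False 11.55 [ 1.8038 -7.2343 -1.8835] 21.981133051761592
1.32 False 11.8667 [ 1.8797 -6.1076 -5.5846] 22.4589747626274
1.105 False 12.1833 [ 0.7064 -5.3756 -6.1468] 22.562774366048956
0.89 False 12.5 [ 0.0615 -5.3478 -6.7353] 22.44178356684282
0.675 False 12.8167 [-0.7245 -5.5601 -5.1516] 22.294996490461344
0.46 False 13.1333 [-0.4426 -5.5193 -2.4684] 22.001711554592198
0.245 False 13.45 [-0.3037 -5.7099 -0.0052] 22.238962428499057
0.03 False 14.1 [ 0.1277 -6.9736  0.4056] 21.771412568406063
0 False 14.35 [ 0.2114 -6.3995 -0.0006] 22.350412245956747
-0.03 False 14.6 [ 0.3314 -6.8842  0.1855] 22.313721461943935
```

View pics/cmp2.png

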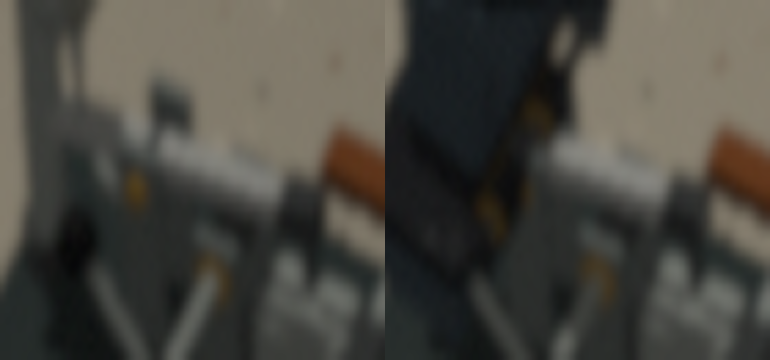

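```bash
python3 - <<'E'
from h import *
R=Rknob(.25); off=np.array([-.002,0,0])
for q in (-.06,-.09):
    c=ctrl.move_l(tcp(knob(q)+off,R),vel=.03,contact_N=5)
    f=Rg().T@ctrl.current_contact_force();print(q,c,f)
    if c or f[0]<-4 or f[2]>4: break
ctrl.command_gripper(.6)
p=ctrl.current_tool_pos(); ctrl.move_l(p-R[:,1]*.08+Rg()@[0,0,.06],vel=.2)
R2=Rhand(1,-.2)
ctrl.goto(tcp((-.105,0,.09+.09),R2),R2)
print(ctrl.current_t(),ctrl.current_q())
for n in("side","top"):
    im=ctrl.read_camera(n);cv2.imwrite(f"pics/{n}6.png",im)
im=cv2.imread("pics/side6.png");cv2.imwrite("pics/s6c.png",cv2.resize(im[110:230,180:305],None,fx=5.6,fy=4.8,interpolation=cv2.INTER_CUBIC))
im=cv2.imread("pics/top6.png");cv2.imwrite("pics/t6c.png",cv2.resize(im[115:240,200:315],None,fx=4.8,fy=4.8,interpolation=cv2.INTER_CUBIC))
E
```

```text
-0.06 False [-5.52   -7.8182 10.1431]
17.8083 [  0.1568  22.7606  98.4737 -12.4734  62.4052  21.5882]
```

View pics/s6c.png

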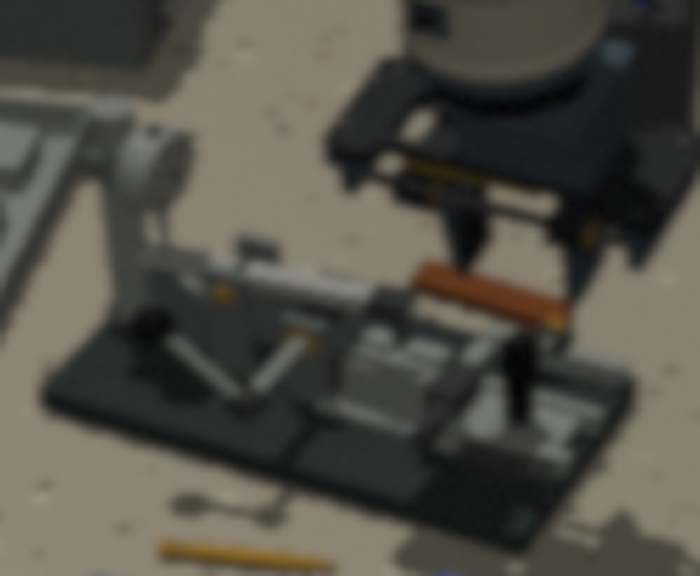

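View pics/t6c.png

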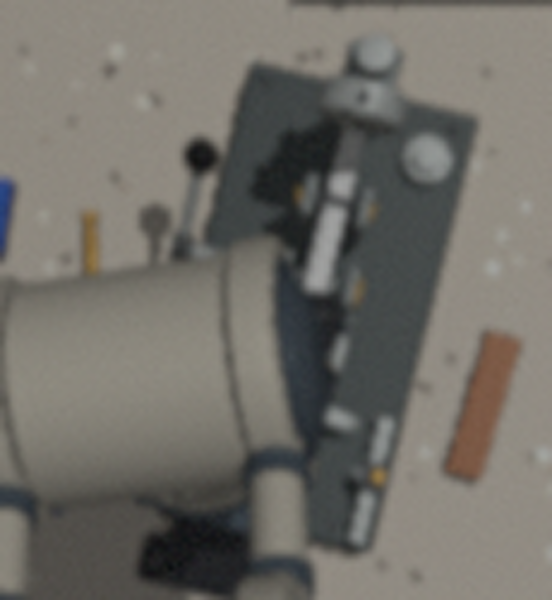

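The lever is back at its stop (I felt it at about 10 N), with the knob at (150,325) in the side crop and the beam nose up. In the top crop the pointer (345,420) and the index (355,482) both stay visible beside the wrist. Next I grip the handle.

```bash
python3 - <<'E'
from h import *
R=Rhand(1,-.2); f=lambda: Rg().T@ctrl.current_contact_force()
print(ctrl.move_l(tcp((-.105,0,.09),R),vel=.08,contact_N=8),f())
ctrl.command_gripper(0.0);ctrl.sleep(.2)
print("closed",ctrl.current_grip_width()*91,f(),ctrl.current_tool_pos()-tcp((-.105,0,.09),R),ctrl.current_t())
for d in(.010,.020,.030):
    ctrl.move_l(tcp((-.105-d,0,.09),R),vel=.04);ctrl.sleep(.2)
    print(d,f(),ctrl.current_grip_width()*91,ctrl.current_tool_pos()-tcp((-.105-d,0,.09),R))
print(ctrl.current_t())
for n in("side","top"):
    im=ctrl.read_camera(n);cv2.imwrite(f"pics/{n}7.png",im)
im=cv2.imread("pics/top7.png");cv2.imwrite("pics/t7d.png",cv2.resize(im[190:235,255:290],None,fx=12,fy=12,interpolation=cv2.INTER_CUBIC))
im=cv2.imread("pics/side7.png");cv2.imwrite("pics/s7c.png",cv2.resize(im[110:230,180:305],None,fx=5.6,fy=4.8,interpolation=cv2.INTER_CUBIC))
E
```

```text
False [-0.7023 -0.8204 -0.055 ]
closed 20.899471857797852 [ 5.411  -0.7544 -0.2992] [ 0.0003 -0.0001  0.0001] 20.0
0.01 [ 7.0091 -2.342  -1.2317] 20.811983878975624 [ 0.0005 -0.0001  0.0001]
0.02 [ 8.0445 -2.5496 -2.9457] 21.04613302590036 [ 0.0008 -0.0001  0.0001]
0.03 [ 9.3389 -3.6564 -3.8515] 21.051008081311483 [ 0.0012 -0.0002  0.0001]
21.8
```

View pics/t7d.png

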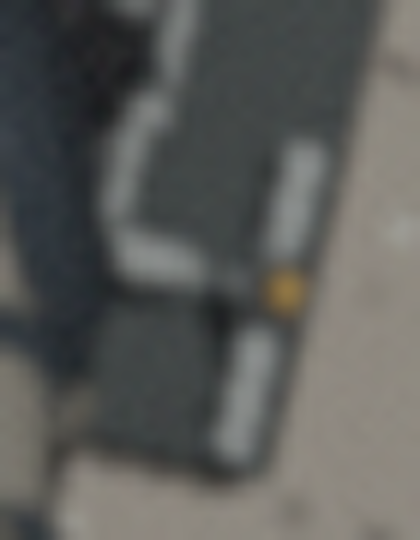

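View pics/s7c.png

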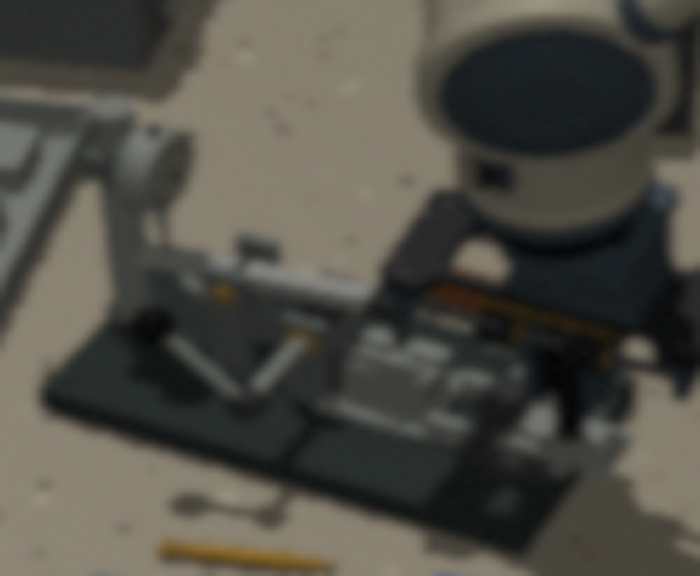

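```bash
python3 - <<'E'
import cv2,numpy as np
a=[cv2.resize(cv2.imread(f"pics/top{i}.png")[204:222,260:284],None,fx=16,fy=26,interpolation=cv2.INTER_CUBIC) for i in(6,7)]
a=[cv2.convertScaleAbs(x,alpha=1.5) for x in a]
cv2.imwrite("pics/c7.png",np.hstack(a))
E
```

```text
(no output)
```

View pics/c7.png

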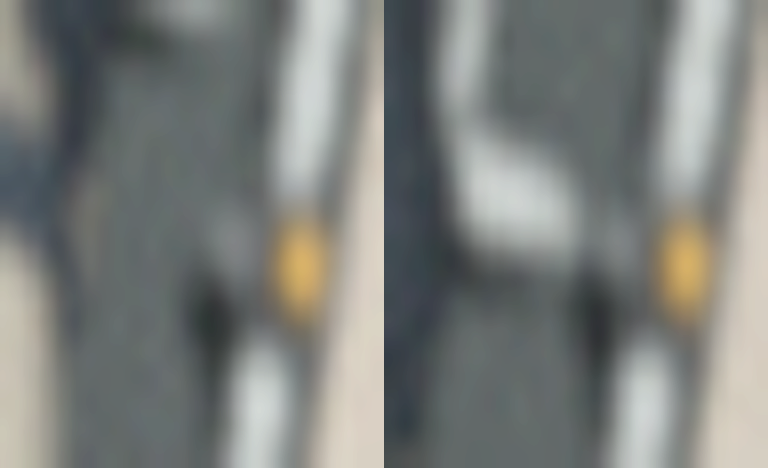

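```bash
python3 - <<'E'
from loc import *
f=lambda u:np.array([(u[0]+.5)/16-.5+260,(u[1]+.5)/26-.5+204])
print("ptr",onplane("top",f((196,230)),.053),"idx",onplane("top",f((208,230)),.053),"screw",onplane("top",f((300,268)),.058))
# brass centroid
for i in(0,6,7):
    im=cv2.imread(f"pics/top{i}.png").astype(int); sub=im[205:225,270:288]; w=np.clip(sub[...,2]-sub[...,0]-45,0,None)*1.0
    yy,xx=np.mgrid[205:225,270:288]; c=np.array([(w*xx).sum(),(w*yy).sum()])/w.sum(); print(i,c,onplane("top",c,.058))
E
```

```text
ptr [-95.1571 -49.7187] idx [-94.5676 -51.9927] screw [-94.7679 -70.2833]
0 [278.425  213.7375] [-94.385  -70.6492]
6 [278.4177 213.7595] [-94.4572 -70.644 ]
7 [278.4231 213.7179] [-94.3274 -70.6285]
```

In this picture the pointer tip is at x = -95.2 mm and the index tip at -94.6 mm, with the index screw at -94.4 mm. That puts the slide about 0.6 mm off the index, well inside 4 mm. The insert looks unmoved and the grip is steady, so I'm handing in.

```bash
python3 - <<'E'
from h import *
print(ctrl.current_t(),Rg().T@ctrl.current_contact_force(),ctrl.current_grip_width()*91)
ctrl.sign_off()
E
```

```text
21.9 [ 9.7412 -3.8179 -4.6946] 21.229244063301156
the job is handed in; nothing more can be done
```

The check is done and I've handed the job in at 21.9 s of the 53 s allowed; no verdict is reported.

- **Lever check:** I pinched the arrest lever's knob and swung it over until it began to press on the front stop (about 5 N). I left it there for at least 1.4 s. The side picture showed the beam sloping down to the front, but I had no direct reading of the feeler's contact with the insert.
- **Arresting again:** I swung the lever back until I felt its stop at about 10 N, and the pictures showed the beam nose lifted again.
- **Clamp slide:** I pulled it about 29 mm by the handle and kept hold. The spring was pulling at 9.7 N at the end.
- **Index:** In the last top picture the pointer was 0.6 mm from the index tip and 0.8 mm from the brass screw. The commanded travel agrees within about 1 mm. A rough side-view estimate, taken before the pull, put the index about 2 mm further back. All of these are inside the 4 mm tolerance.
- **Insert and bench:** The insert looks unmoved in its nest, the jaw is clear of it, and the loose things visible beside the gauge look undisturbed.

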